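# Open the battery bin with its hand lever

## Robot

A 7-joint arm with a two-finger parallel gripper is mounted at the origin on the work surface. World frame = base frame: x ahead of the robot, y to its left, z up, the work surface at z = 0. Lengths are in mm, angles in rad, forces in N, time in s.
With the tool pointing down it reaches from about 425 to 950 mm from the base axis. Payload 4.7 kg.
Tool frame: the origin (TCP) lies at the very end of the fingers, on their centre line; the grasp point (between the pads) lies 19 mm behind it; z points along the fingers, y is the line along which they close (so a half turn about z gives the same grasp; the last joint's range is limited). The gripper opens to 87 mm and grips with 3 to 60 N. Pads are 19 mm wide; open, the fingers measure 117 mm over their backs; the gripper's body (75 mm by 190 mm) begins 51 mm behind the grasp point.
Start: joints at [-1.135, 0.469, -0.049, 1.532, 0.024, 1.141, -0.082], TCP at [302.529, 603.428, 222.573] pointing down, gripper open.
Joint ranges: [-2.59, 2.59], [-0.33, 1.99], [-1.39, 1.29], [0.1, 2.45], [-1.04, 4.18], [0.21, 1.99], [-2.66, 2.66]. Speed limits (rad/s): [2.57, 2.57, 3.14, 3.14, 3.14, 3.14, 3.14].

## Interface

Orientations are given as a unit quaternion [x, y, z, w].
In Python, from bench import env gives the robot as it stands. The module is installed in compiled form; this text tells all that it offers.
- The arm moves only by the tool step_arm, never from a script. Its argument "rows" is one flat list of numbers, 7 for each row, row after row: the finger opening in mm, from 0 to 87, then the shift along the world's x, y, z in mm, then the turn, a rotation vector about the world's x, y, z in rad. In form: [gripper, x, y, z, wx, wy, wz, gripper, x, y, z, wx, wy, wz, ...]. A call has 1 to 12 rows; each row is the pose to reach, as a shift and turn from the pose commanded when the call began; what a row does not reach only later rows make up. A row lasts 1/8 s, in which the tool goes at most 62.5 mm and 10.7 degrees, less where a joint would pass 70% of its speed; a pose out of reach is approached as far as the arm can. A call with a gripper value outside its range is refused whole. The fingers move at their own pace and stop on an object; "grip_force" is the grip in N (left out, the last holds). Time passes only in rows, so rows that repeat a pose let the fingers close. It gives the time, the measured TCP pose, the force, the opening and the grip force at its end, in the units of the state.
- env.read_state(): the state, without advancing time (a new reading comes with each control period).
- env.read_camera(name): name is "scene" or "top" or "wrist"; returns a dict with "frame" (400x640x3 uint8, red, green, blue), "mtx" (3x3 intrinsics, pixels), "extrinsics" (4x4, takes a point from world to camera coordinates); the wrist camera has in their place "mount" (4x4, takes a point from camera to tool coordinates, whose origin is the TCP and whose axes are the flange's). Camera axes: x right, y up, looking along -z (the intrinsics and any distortion apply to the point x, -y, -z); pixel columns grow to the right and rows downward; lengths in mm; the calibration is good to about 2 mm. A picture is of the moment at which its call begins: read the wrist's pose just before it. There is no depth.
- env.job_done(): hands the job in; it is judged then, once.
The state is a dict: "time_s": time; "qpos": joint angles; "qvel": joint speeds; "joint_efforts": joint torques, N m; "tcp_pos": TCP position; "eef_rot": TCP orientation; "contact_force": force on the tool from outside, world axes, zero at the start; "torque": the same for the moment, N m; "grip_width": finger opening in mm; "finger_force": force on a finger pad.
Only numpy, scipy, OpenCV 4.12 (cv2) and the standard library are available. Lean on these libraries where they do the work, as an engineer would, in place of code of your own. Each camera call takes 0.05 s, during which the arm holds its last target. There are 200 camera calls.

## Task

A colleague has both hands full of used batteries: gently slide the bolt on the battery bin fully aside with a fingertip, then press the lever's paddle down, smoothly and without ramming, until the lever has swung the heavy lid more than halfway towards upright. Finish while still pressing the paddle, holding the lid open there. Grasp nothing, do not touch the lid itself, never let it drop back, and leave the mug, the tape roll and the carton where they stand.

Things in the scene. Friction and masses are not known exactly. Their poses are not given: they have to be found in the camera images.
- bin: fixed grey steel bin, 160 (x) x 220 (y) x 140 mm high, open box under the lid. Origin: centre of its underside, on the desk. Its y axis points from the lid's hinge (y = -110 mm) to the front (y = +110 mm), where the bolt is; its x side (x = +80 mm) carries the lever. Its pose differs in every start, by up to 0.3 rad of yaw
- lid (a joint): angle of the lid (rad): 0 shut, grows as its front edge rises, about 0.6 with the lever at 0.25, 0.8 at 0.35, 0.93 at 0.45, 1.0 at its stop. Grey steel plate 160 x 220 x 4 mm, 0.55 to 1 kg, hinged at bin y = -110, z = 143 mm; falls shut when the lever is let go. A tongue on its front edge (bin x -26 to +10 mm) lies under the bolt: lid and lever are blocked until the bolt is aside
- lid_edge (a point): middle of the lid's front edge, on its top face
- lever (a joint): angle of the lever (rad): 0 at rest, grows as the paddle is pressed down, hard stop at 0.6. Steel bar 8 mm wide, 16 mm high, beside the bin at bin x = 119 mm. The short end (60 mm) has a roller under an ear of the lid; the long end (240 mm) reaches past the bin's front and carries the paddle. A return spring and the lid's weight push back with 6 to 14 N
- paddle (a point): middle of the top face of the black rubber paddle, 80 mm (bin x) by 60 mm (along the lever) by 8 mm thick, at the lever's long end. Its top slopes up 0.15 rad towards its free end at rest, down 0.45 rad at the stop. About 195 mm above the desk at rest, 55 mm at the stop: it moves on an arc of 240 mm about pivot
- pivot (a point): point on the lever's axis (which runs along the bin's x axis), at bin x = 107, y = -25, z = 150 mm; fixed to the bin
- bolt (a joint): travel of the slide bolt (m): 0 fully shut, 0.055 fully aside at its stop; it slides along the bin's +x, towards the lever side, needs about 3 N and stays where it is left. It starts shut to within 10 mm. The lid is free from about 0.044
- bolt_tab (a point): middle of the top of the bolt's upright steel tab, 190 mm above the desk. The tab is 12 mm thick (bin x), 34 mm wide (bin y) and stands 36 mm above the bolt block; push on its face that looks to the bin's -x. The bolt block is 50 mm (bin x) by 46 mm (bin y), its top 154 mm above the desk
- mug: white mug, 80 mm across, 90 mm high, handle on its +y side; bystander; origin: centre of its underside
- tape: roll of brown tape lying flat, 104 mm across, 48 mm high; bystander; origin: centre of its underside
- carton: small closed cardboard carton 90 x 60 x 70 mm high; bystander; origin: centre of its underside

How it is judged (in metres and radians):
On the way, in this order (a step that is already met when the one before it is completed fails the run):
1. the bolt is slid aside (value of joint bolt above 0.047 m), for 0.2 s.
2. the lid is raised by pressing the lever (value of joint lid above 0.75 rad and contact force between the fingers and lever above 1 N), for 0.3 s.
At the end, for the whole second after the job is handed in: the bolt is at least 47 mm aside, the lid stands still at more than 0.75 rad, and the fingers still press the lever with more than 1 N (all of step 2 and value of joint bolt above 0.047 m and velocity of joint lid between -0.1 and 0.1 rad/s); the arm keeps its last pose, push and grip.
It fails at once if the robot touches the lid (contact force between any of the fingers, the arm and lid above 0.5 N).
It fails at once if the lid is flung up or drops (faster than 2 rad/s) (velocity of joint lid above 2 rad/s or velocity of joint lid below -2 rad/s).
It fails at once if the mug, tape roll or carton is moved more than 20 mm (distance of any of mug, tape, carton from where it was at the start of the episode above 0.02 m).
It fails at once if the bolt is pinched or rammed (over 36 N from the fingers) (contact force between the fingers and bolt above 36 N).
It fails at once if the lever is pinched or rammed (over 50 N from the fingers) (contact force between the fingers and lever above 50 N).
It also fails if it takes over 42 s, if anything falls off the work surface, if the arm or the gripper's body presses on something with over 40 N, if the wrist force passes 120 N, or if a joint passes its speed limit or range.

## Working session

There is one attempt and no reset: what is moved stays moved. The work goes in short steps, Python scripts to look and compute and a tool call to move; the robot and the scene stay as the last step left them, time stands still between calls to the robot, and variables do not carry over. Pictures are saved under pics/ and viewed, at most 10 in all, crops included, and the job is handed in when it is done.

Besides the shell and the picture viewer there is one more tool, called after ">>>" by a JSON object that holds its "op" and its "data", one argument or row to a line. step_arm: Moves the arm, as the interface text tells. Its arguments: {"type":"object","properties":{"rows":{"type":"array"},"grip_force":{"type":"number"}},"required":["rows"]}

```bash
mkdir -p pics
cat > h.py <<'E'
import numpy as np, cv2
from bench import env
def snap(n,f,crop=None,s=1):
    d=env.read_camera(n); im=d["frame"][:,:,::-1]
    if crop: x0,y0,x1,y1=crop; im=im[y0:y1,x0:x1]
    cv2.imwrite(f"pics/{f}.png",cv2.resize(im,None,fx=s,fy=s,interpolation=cv2.INTER_CUBIC)); return d
def ray(d,u,v):
    K=np.array(d["mtx"]);E=np.array(d["extrinsics"]);p=np.linalg.inv(K)@[u,v,1]
    R=E[:3,:3];return -R.T@E[:3,3], R.T@(p*[1,-1,-1])
def atz(d,u,v,z):
    o,r=ray(d,u,v);return o+r*(z-o[2])/r[2]
def proj(d,P):
    E=np.array(d["extrinsics"]);c=E[:3,:3]@np.array(P)+E[:3,3];q=np.array(d["mtx"])@(c*[1,-1,-1]);return q[:2]/q[2]
E
python3 - <<'E'
from h import *
for n in("top","scene"):
    d=snap(n,n,s=1.25); print(n,d.keys(),d["mtx"],d["extrinsics"])
s=env.read_state();print(s["time_s"],s["tcp_pos"],s["eef_rot"],s["contact_force"])
E
```

```text
top dict_keys(['frame', 'mtx', 'extrinsics']) [[393.89606559   0.         324.60259678]
 [  0.         393.89606559 198.47654865]
 [  0.           0.           1.        ]] [[-3.73839438e-03 -9.99941136e-01  1.01857473e-02 -2.35417271e+01]
 [ 9.87682896e-01 -2.09886309e-03  1.56454760e-01 -5.87802157e+02]
 [-1.56424172e-01  1.06451779e-02  9.87632603e-01 -8.79744707e+02]
 [ 0.00000000e+00  0.00000000e+00  0.00000000e+00  1.00000000e+00]]
scene dict_keys(['frame', 'mtx', 'extrinsics']) [[398.69980779   0.         315.56536212]
 [  0.         398.69980779 198.54079644]
 [  0.           0.           1.        ]] [[-1.71962911e-01  9.84982152e-01 -1.54569320e-02  1.03777917e+02]
 [-5.21529070e-01 -7.77172534e-02  8.49686682e-01  1.70227558e+02]
 [ 8.35724947e-01  1.54175834e-01  5.27061311e-01 -1.35677209e+03]
 [ 0.00000000e+00  0.00000000e+00  0.00000000e+00  1.00000000e+00]]
0.1 [302.32400739 602.92644829 221.5920846 ] [ 2.30283783e-01  9.73123123e-01 -8.62597714e-04 -1.52558463e-04] [-1.19131288  0.02651481 -0.12986933]
```

View pics/top.png

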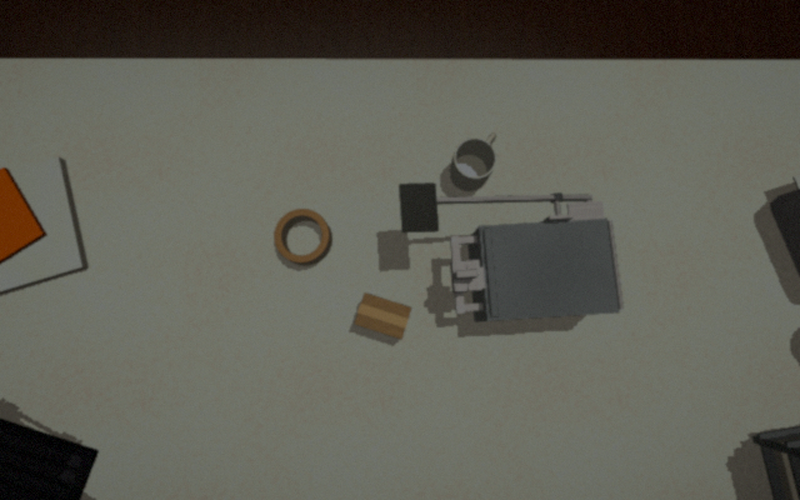

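View pics/scene.png

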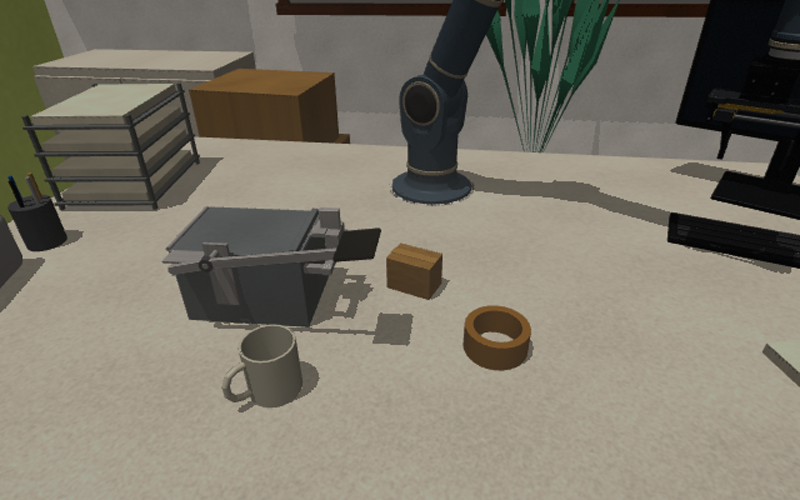

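The top view shows the bin with its front (bolt) to the left (world +y) and the lever on the world +x side. The paddle is near (419,207) and the mug near (473,160) at 1.25x scale. I'll enlarge that area.

Run:
```python
from h import *
d=snap("top","c1",(310,135,510,265),4)
```

```text
(no output)
```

View pics/c1.png

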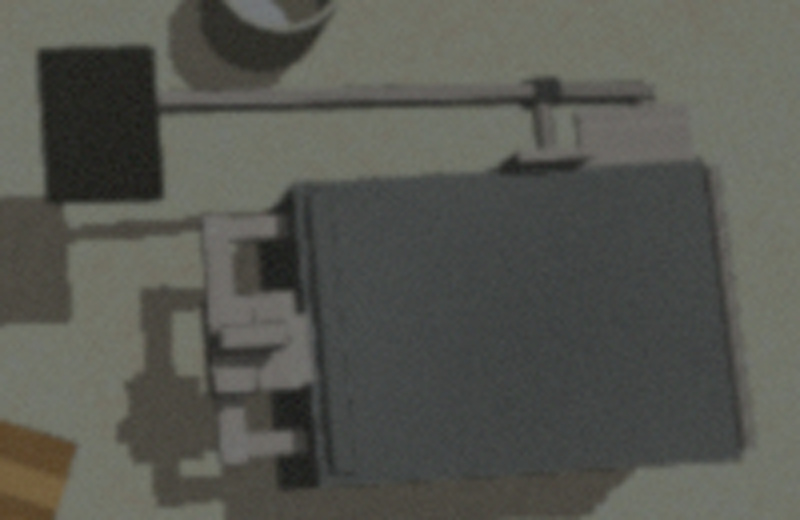

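The crop shows the lid corners at (300,185), (708,162), (743,458) and (325,485). The tab's top is at about (253,334) and the paddle's centre at about (100,124), all in 4x crop pixels.

Run:
```python
from h import *
d=env.read_camera("top")
f=lambda u,v,z: atz(d,310+u/4,135+v/4,z)
C=np.array([f(300,185,145),f(708,162,145),f(743,458,145),f(325,485,145)]).round(1);print(C)
L=np.array([[80,110],[80,-110],[-80,-110],[-80,110]],float)
c=C[:,:2].mean(0);A=L.T@(C[:,:2]-c);th=np.arctan2(A[0,1]-A[1,0],A[0,0]+A[1,1]);
R=np.array([[np.cos(th),-np.sin(th)],[np.sin(th),np.cos(th)]])
print("bin",c,"yaw",th,"res",(L@R.T+c-C[:,:2]).round(1))
for n,u,v,z in[("tab",253,334,190),("paddle",100,124,195),("tab-x edge",253,348,190),("padTL",38,48,199),("padTR",152,46,190),("padBR",162,198,190)]:
    p=f(u,v,z);print(n,p.round(1),"bin:",(R.T@(p[:2]-c)).round(1))
for x,y in((-9,140),(107,213),(107,-25)): print(x,y,(c+R@[x,y]).round(1))
d=env.read_camera("top")
```

```text
[[ 608.7 -152.1  145. ]
 [ 620.8 -369.7  145. ]
 [ 464.7 -377.2  145. ]
 [ 451.7 -160.6  145. ]]
bin [ 536.475 -264.9  ] yaw 0.055443736609031284 res [[ 1.6  1.5]
 [ 1.6 -0.6]
 [-2.  -2. ]
 [-1.2  1.1]]
tab [ 524.9 -119.3  190. ] bin: [ -3.5 146. ]
paddle [629.8 -44.7 195. ] bin: [105.4 214.7]
tab-x edge [ 518.  -119.2  190. ] bin: [-10.4 146.5]
padTL [667.8 -13.8 199. ] bin: [145.1 243.4]
padTR [671.5 -71.5 190. ] bin: [145.5 185.6]
padBR [593.1 -75.5 190. ] bin: [ 67. 186.]
-9 140 [ 519.7 -125.6]
107 213 [631.5 -46.3]
107 -25 [ 644.7 -283.9]
```

>>> {"op": "step_arm", "data": {
  "rows": [0,15,-40,10,0,0,-0.09,0,30,-100,20,0,0,-0.19,0,45,-160,30,0,0,-0.28,0,60,-220,30,0,0,-0.38,0,75,-285,30,0,0,-0.47,0,90,-350,30,0,0,-0.57,0,105,-410,30,0,0,-0.66,0,120,-475,30,0,0,-0.76,0,135,-540,30,0,0,-0.85,0,150,-600,30,0,0,-0.95,0,165,-665,30,0,0,-1.05,0,177,-722,30,0,0,-1.05],
  "grip_force": 20
}}

```text
time_s: 1.75
tcp_pos: [476.5, -105.2, 252.9]
eef_rot: [0.687, 0.727, 0.001, 0.0]
contact_force: [0.8, 0.6, 0.2]
grip_width: 0.4
finger_force: 0.0
```

>>> {"op": "step_arm", "data": {
  "rows": [0,0,0,-25,0,0,0,0,0,0,-55,0,0,0,0,0,0,-80,0,0,0,0,0,0,-85,0,0,0,0,0,0,-85,0,0,0]
}}

```text
time_s: 2.38
tcp_pos: [476.5, -103.5, 168.0]
eef_rot: [0.687, 0.727, 0.0, 0.0]
contact_force: [0.5, -0.0, 0.2]
grip_width: 0.4
finger_force: 0.0
```

Run:
```python
from h import *
d=snap("top","c2",(330,150,480,260),5)
snap("scene","c3",(120,120,360,300),3.3)
s=env.read_state();print(s["tcp_pos"],s["contact_force"])
```

```text
[ 477.04474852 -103.53567936  168.60997955] [ 0.02900385 -0.08353444  0.50275124]
```

View pics/c3.png

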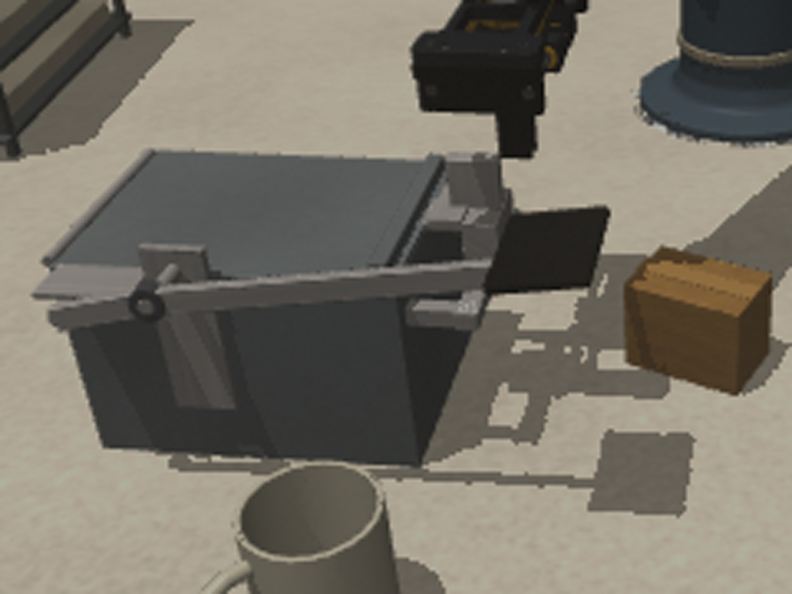

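The closed fingers hang just short of the tab, on its -x side. In the crop the fingertip is at (515,155) and the tab at (475,175). I'll shift sideways and start pushing slowly.

>>> {"op": "step_arm", "data": {
  "rows": [0,5,-10,-4,0,0,0,0,10,-16,-4,0,0,0,0,14,-16,-4,0,0,0,0,18,-16,-4,0,0,0,0,22,-16,-4,0,0,0,0,26,-16,-4,0,0,0,0,30,-15,-4,0,0,0,0,34,-15,-4,0,0,0,0,38,-15,-4,0,0,0,0,42,-15,-4,0,0,0]
}}

```text
time_s: 3.72
tcp_pos: [518.0, -117.9, 163.4]
eef_rot: [0.687, 0.727, -0.0, -0.001]
contact_force: [-3.2, 2.2, 1.6]
grip_width: 0.4
finger_force: 1.4
```

>>> {"op": "step_arm", "data": {
  "rows": [0,4,0,0,0,0,0,0,8,0,0,0,0,0,0,12,1,0,0,0,0,0,15,1,0,0,0,0,0,18,1,0,0,0,0,0,21,1,0,0,0,0,0,24,1,0,0,0,0,0,27,2,0,0,0,0]
}}

```text
time_s: 4.72
tcp_pos: [545.4, -116.9, 163.5]
eef_rot: [0.687, 0.727, -0.0, 0.0]
contact_force: [-3.2, -1.3, -0.8]
grip_width: 0.4
finger_force: 1.2
```

>>> {"op": "step_arm", "data": {
  "rows": [0,2,0,0,0,0,0,0,4,0,0,0,0,0,0,6,0,0,0,0,0]
}}

```text
time_s: 5.1
tcp_pos: [551.3, -116.6, 163.6]
eef_rot: [0.687, 0.727, -0.0, 0.0]
contact_force: [-2.4, 0.7, -1.9]
grip_width: 0.5
finger_force: 1.1
```

>>> {"op": "step_arm", "data": {
  "rows": [0,1,0,0,0,0,0,0,2,0,0,0,0,0,0,3,0,0,0,0,0]
}}

```text
time_s: 5.48
tcp_pos: [554.3, -116.4, 163.6]
eef_rot: [0.687, 0.727, 0.0, -0.0]
contact_force: [-2.5, -0.2, -1.6]
grip_width: 0.9
finger_force: 1.1
```

>>> {"op": "step_arm", "data": {
  "rows": [0,1,0,0,0,0,0,0,2,0,0,0,0,0]
}}

```text
time_s: 5.72
tcp_pos: [556.3, -116.3, 163.6]
eef_rot: [0.687, 0.727, 0.0, -0.0]
contact_force: [-2.8, 0.1, -1.8]
grip_width: 0.6
finger_force: 1.1
```

>>> {"op": "step_arm", "data": {
  "rows": [0,1,0,0,0,0,0,0,2,0,0,0,0,0]
}}

```text
time_s: 5.98
tcp_pos: [558.3, -116.2, 163.6]
eef_rot: [0.687, 0.727, 0.0, -0.0]
contact_force: [-3.0, 1.1, -1.6]
grip_width: 0.6
finger_force: 1.1
```

Run:
```python
from h import *
d=snap("scene","c4",(120,120,360,300),3.3)
s=env.read_state();print(s["tcp_pos"],s["contact_force"])
```

```text
[ 558.49728233 -116.20899703  163.58742407] [-2.4002512   0.72096111 -1.48204499]
```

View pics/c4.png

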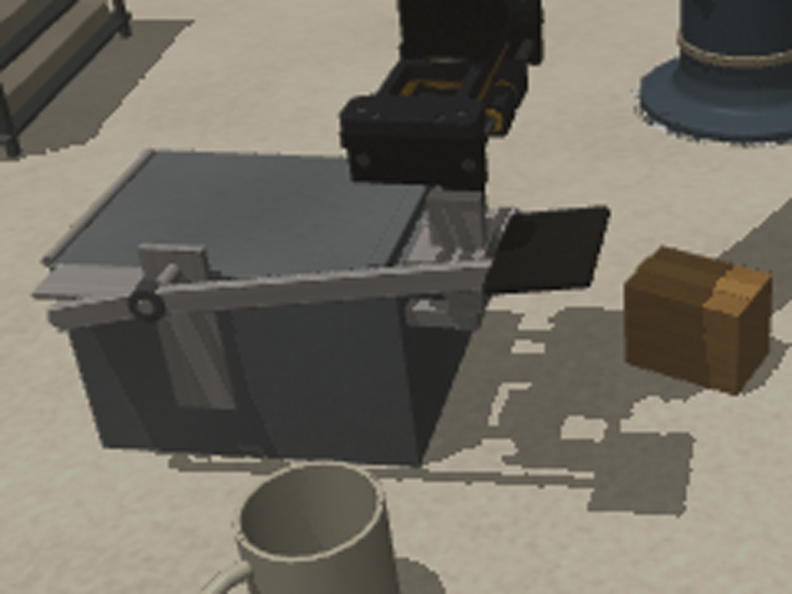

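The tab, at about (460,220), has moved well over, and the bolt has not reached its stop yet. I'll keep pushing in small steps.

>>> {"op": "step_arm", "data": {
  "rows": [0,1,0,0,0,0,0,0,2,0,0,0,0,0]
}}

```text
time_s: 6.28
tcp_pos: [559.2, -116.2, 163.5]
eef_rot: [0.687, 0.727, -0.001, -0.001]
contact_force: [-6.7, 1.7, 1.4]
grip_width: 0.5
finger_force: 3.5
```

>>> {"op": "step_arm", "data": {
  "rows": [0,1,0,0,0,0,0,0,2,0,0,0,0,0]
}}

```text
time_s: 6.52
tcp_pos: [559.4, -116.2, 163.4]
eef_rot: [0.687, 0.727, -0.002, -0.003]
contact_force: [-10.9, 1.5, 6.8]
grip_width: 0.4
finger_force: 6.2
```

The bolt is at its stop. I'll back off, lift, and move over the paddle.

>>> {"op": "step_arm", "data": {
  "rows": [0,-10,0,0,0,0,0,0,-16,0,5,0,0,0,0,-16,0,35,0,0,0,0,-16,0,70,0,0,0,0,5,25,75,0,0,0,0,40,55,75,0,0,0,0,68,71,70,0,0,0,0,68,71,60,0,0,0,0,68,71,54,0,0,0,0,68,71,50,0,0,0]
}}

```text
time_s: 7.78
tcp_pos: [629.5, -46.7, 213.5]
eef_rot: [0.688, 0.726, -0.0, 0.0]
contact_force: [-0.6, -0.1, -0.1]
grip_width: 0.4
finger_force: 0.0
```

Run:
```python
from h import *
d=snap("scene","c5",(120,100,360,280),3.3)
s=env.read_state();print(s["tcp_pos"],s["contact_force"])
th=.0554;R=np.array([[np.cos(th),-np.sin(th)],[np.sin(th),np.cos(th)]]);c=np.array([536.5,-264.9])
for q in(0,.1,.2,.3,.35,.4,.42,.45):
    a=.15-q; y=-25+240*np.cos(a)-9*np.sin(a); print(q,(c+R@[107,y]).round(1),round(150+240*np.sin(a)+9*np.cos(a),1))
```

```text
[629.31655862 -46.51087913 213.12034442] [-0.01908482 -0.56209196  0.5685898 ]
0 [631.7 -48.3] 194.8
0.1 [631.5 -45.1] 171.0
0.2 [631.4 -44.2] 147.0
0.3 [631.5 -45.7] 123.0
0.35 [631.6 -47.3] 111.1
0.4 [631.7 -49.5] 99.3
0.42 [631.8 -50.6] 94.7
0.45 [631.9 -52.4] 87.7
```

View pics/c5.png

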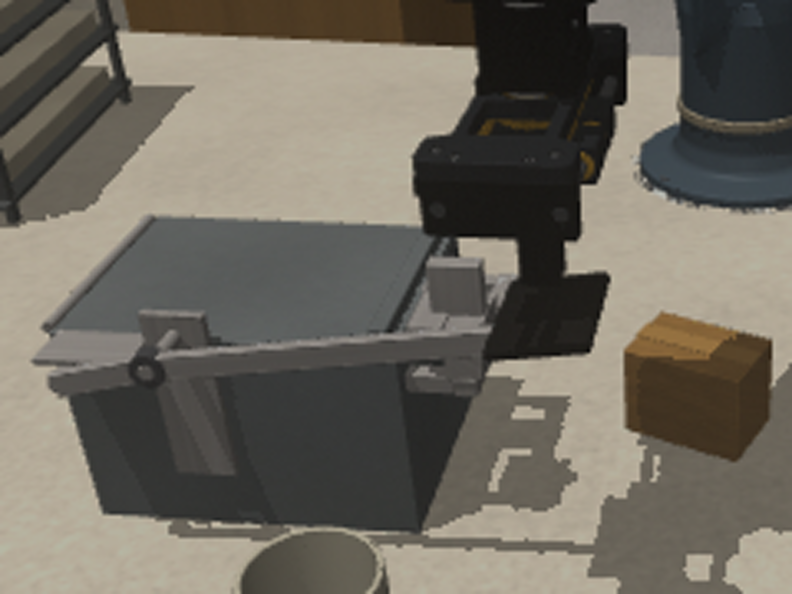

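The tab has moved to about (457,288) and the fingers are above the paddle at about (545,290). I'll press gently.

>>> {"op": "step_arm", "data": {
  "rows": [0,1,4,-8,0,0,0,0,1,6,-12,0,0,0,0,1,6,-15,0,0,0,0,1,6,-18,0,0,0,0,1,6,-22,0,0,0,0,1,6,-27,0,0,0,0,1,7,-33,0,0,0,0,1,8,-39,0,0,0]
}}

```text
time_s: 8.82
tcp_pos: [631.3, -36.3, 176.2]
eef_rot: [0.687, 0.727, 0.001, -0.001]
contact_force: [-4.3, 1.8, 10.7]
grip_width: 0.4
finger_force: 5.0
```

>>> {"op": "step_arm", "data": {
  "rows": [0,0,0,-7,0,0,0,0,0,0,-14,0,0,0,0,0,0,-21,0,0,0,0,0,0,-28,0,0,0,0,0,0,-35,0,0,0,0,0,0,-42,0,0,0,0,0,-1,-49,0,0,0,0,0,-2,-56,0,0,0]
}}

```text
time_s: 9.82
tcp_pos: [631.4, -37.0, 120.1]
eef_rot: [0.687, 0.727, 0.002, -0.001]
contact_force: [-4.8, 4.4, 11.1]
grip_width: 0.5
finger_force: 5.7
```

>>> {"op": "step_arm", "data": {
  "rows": [0,0,-1,-6,0,0,0,0,0,-2,-12,0,0,0,0,0,-2,-18,0,0,0,0,0,-3,-23,0,0,0,0,0,-4,-26,0,0,0,0,0,-4,-27,0,0,0,0,0,-4,-27,0,0,0,0,0,-4,-27,0,0,0,0,0,-4,-27,0,0,0]
}}

```text
time_s: 10.95
tcp_pos: [631.7, -42.1, 92.8]
eef_rot: [0.687, 0.727, 0.001, -0.001]
contact_force: [-2.6, 2.7, 8.1]
grip_width: 0.7
finger_force: 4.2
```

Run:
```python
from h import *
d=snap("scene","c6",(120,60,360,280),2.7)
s=env.read_state();print(s["tcp_pos"],s["contact_force"])
th=.0554;R=np.array([[np.cos(th),-np.sin(th)],[np.sin(th),np.cos(th)]]);c=np.array([536.5,-264.9])
for q in(0,.6,.75,.9,1):
  print(q,[((proj(d,[*(c+R@[x,-110+220*np.cos(q)]),145+220*np.sin(q)])-[120,60])*2.7).round() for x in(-80,80)])
```

```text
[631.71376815 -42.10456763  92.85816795] [-2.09993371  1.66841702  7.24826248]
0 [array([374., 292.]), array([322., 392.])]
0.6 [array([313., 153.]), array([246., 235.])]
0.75 [array([284., 121.]), array([210., 199.])]
0.9 [array([250.,  93.]), array([169., 166.])]
1 [array([226.,  76.]), array([140., 147.])]
```

View pics/c6.png

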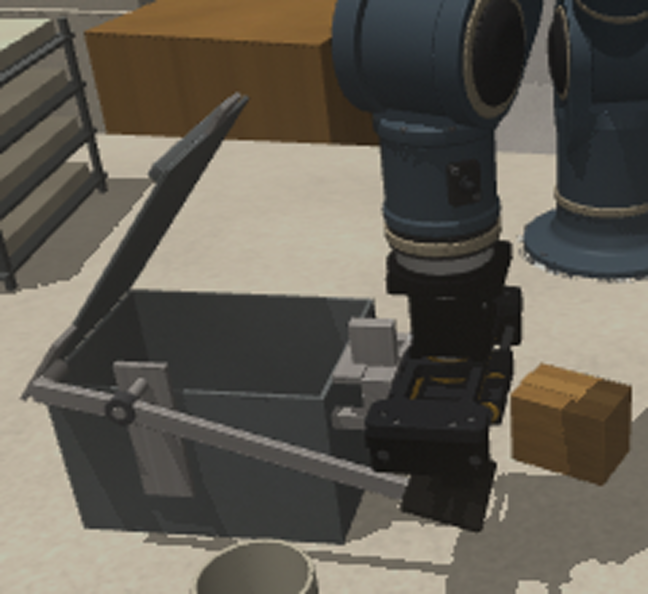

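The lid's front edge runs from (242,96) to (155,170), which puts the lid at about 0.9 rad. The paddle is pressed with about 8 N, the bolt is aside, and I see no disturbed bystanders. Handing in.

```bash
python3 -c "
from bench import env
print(env.job_done())"
```

```text
the job is handed in; nothing more can be done
None
```

I handed the job in with the bolt slid to its stop and the paddle still pressed at about 8 N, holding the lid open at about 0.9 rad; the judge's verdict was not shown.

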